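# Release a tube block from a ratchet clamp and move it to its stand

### The job

Free the aluminium tube block from the ratchet clamp: lift the holding pawl and throw it right over so that it stays back, then turn the ratchet wheel backwards (anticlockwise from above) by its bar handle until the jaw is fully open. Take the block out by its two ends, stand it on the rubber mat and let go, then take it again by its broad sides and set it upright in the middle of the stand between the end cheeks. Finally, with the wheel left turned back, drop the pawl into the teeth again; do not push the other things on the bench about.

Things in the scene. Friction and masses are not known exactly. Their poses are not given: they have to be found in the camera images.
- clamp: Ratchet clamp, fixed to the bench: aluminium base plate 155 (x) x 240 (y) x 12 mm. Origin on the bench below the jaws' middle line, z up. In its frame (mm): block centre at (0, 50, 41.5) between two dark jaws; wheel with upright axis at (0, -75), diameter 108, tooth tops 44 above the bench; pawl on the wheel's -y side.
- jaw_lip (a point): Edge of the sliding jaw's lip, 5 mm over the block's top edge, so the block cannot be lifted before the jaw opens (to the clamp's -y, 8.7 mm per rad of the wheel, 10 mm at most). Fixed jaw on the block's +y side, 68 mm high; sliding jaw 79 mm high. Jaws are 56 mm long (clamp's x): only the block's two ends can be gripped there.
- pawl (a joint): Hinge of the pawl, rad: 0 = down, nose in the teeth (up to 0.15 when it rests on a tooth's slope); 2.27 = thrown over towards the clamp's +x against its stop. It falls by its weight (0.1 kg): to the teeth below about 1.0, to the stop above about 1.5, and stays at either end. While down it blocks the wheel from turning backwards.
- pawl_hinge (a point): Point on the pawl's hinge axis (which lies along the clamp's y), level with the middle of the knob; 52 mm above the bench. The knob goes round it in the clamp's xz plane on a circle of 68 mm radius, rising from -x, over the top, to +x.
- pawl_knob (a point): Centre of the pawl's black knob, a cylinder 16 mm across, 24 mm long along the clamp's y. Pawl down: 62 mm to the clamp's -x of the hinge point and 28 mm above it (80 mm above the bench); thrown over: 61 mm to +x and 29 mm above. Grip it over its end faces (24 mm) from above and carry it round: it turns between the fingers. Above the wheel's teeth by 36 mm.
- ratchet (a joint): Turn of the ratchet wheel, rad: 0 = clamped, grows backwards (anticlockwise from above) to its stop at 1.15 = jaw fully open, 10 mm. Friction about 0.08 Nm; it stays where it is left.
- handle_bar (a point): Centre of the black bar handle on the wheel's axis, 58 mm above the bench: 56 mm long, 14 mm thick, 24 mm high (46 to 70 mm above the bench). Its frame turns with the wheel: x along the bar, z up. Its x points 0.57 rad clockwise of the clamp's x when the wheel is at 0. Teeth below it, up to 44 mm above the bench.
- block: The aluminium tube block itself; origin at the centre of its underside.
- block_center (a point): Centre of the loose aluminium tube block: 60 mm (its x) x 28 mm (y) x 55 mm high (z), 0.15 to 0.3 kg, two tube holes in the top. In the clamp its x lies along the clamp's x.
- mat: Thin black rubber mat on the bench, 120 x 120 x 3 mm, does not move; origin at the centre of its underside. Block centre at height 30.5 mm when it stands on it.
- stand: Fixed aluminium stand, 96 mm (x) x 44 mm (y): floor plate 6 mm thick with two end cheeks across its x ends, 68 mm apart inside and 60 mm high above the bench; open along both long sides (y). Origin at the centre of its underside, z up. The block goes in with its x along the stand's x; then its centre is 33.5 mm above the bench. Only the block's broad sides can be reached there.
- marker: Bystander: marker pen 135 mm lying on the bench.
- timer: Bystander: small lab timer 64 x 64 x 19 mm.
- petri_dish: Bystander: petri dish, 59 mm across, 15 mm high.
- tape_roll: Bystander: tape roll 100 mm across, 25 mm high.
- slide_box: Bystander: green slide box 65 x 85 x 30 mm.
- beaker: Bystander: empty beaker 73 x 77 x 94 mm.
Not all that is in view belongs to the job. Leave any blue or orange look-alike of the block alone.

How it is judged:
By the outcome, as a careful person would: the job done as asked, in the order asked, and still so for the second after the job is handed in, with the robot touching nothing.
It also fails if it takes over 72 s, if anything falls off the work surface, if the arm or the gripper's body presses on something with over 40 N, if the wrist force passes 120 N, or if a joint passes its speed limit or range.

### The arm

A 6-joint arm with a two-finger parallel gripper is mounted at the origin on a cart in front of the work surface, level with it; the furniture and walls round the work are solid. World frame = base frame: x ahead of the robot, y to its left, z up, the work surface at z = 0. Lengths are in mm, angles in rad, forces in N, time in s.
With the tool pointing down it reaches from about 150 to 775 mm from the base axis. Payload 6.1 kg.
Tool frame: the origin (TCP) lies at the very end of the fingers, on their centre line; the grasp point (between the pads) lies 19 mm behind it; z points along the fingers, y is the line along which they close (so a half turn about z gives the same grasp; the last joint's range is limited). The gripper opens to 85 mm and grips with 20 to 120 N. Pads are 22 mm wide; open, the fingers measure 114 mm over their backs; the gripper's body (76 mm by 85 mm) begins 54 mm behind the grasp point. The pads swing forward as they close: fully open they stand 13 mm farther back than shut.
Start: joints at [-1.103, 0.126, -0.04, 1.405, 0, 1.571], TCP at [236.726, -468.582, 207.495] pointing down, gripper open.
Joint ranges: [-2.72, 2.72], [-0.95, 1.95], [-1.27, 1.35], [-1.78, 2.02], [-1.46, 1.47], [-3.14, 3.14]. Speed limits (rad/s): [2.39, 2.39, 3.01, 3.14, 3.14, 3.14].

### API

Orientations are given as a 3x3 rotation matrix whose columns are the frame's x, y, z axes.
In Python, from rig import telemetry, read_camera, calibration, job_done, find_in, outline_of gives the robot as it stands.
- The arm moves only by the shell command python3 -m pendant 'ROWS'. ROWS is JSON, a list of rows, each a list of 5 numbers: the shift along the tool's x, y, z in cm, then the turn about the tool's z in degrees, then the finger opening in cm, from 0 to 8.54. A call has 1 to 12 rows; each row shifts and turns the commanded pose from where the row before left it, along the tool's axes as they then stand; what a row does not reach is not made up. A row lasts 1/10 s, in which the tool goes at most 50 mm and 8.59 degrees, less where a joint would pass 70% of its speed; a pose out of reach is approached as far as the arm can. A call is refused whole if a number of a shift passes 5 or a number of a turn 8.59, either way. A call with a gripper value outside its range is refused whole. The fingers move at their own pace and stop on an object; the grip force is fixed at half the most. Time passes only in rows, so rows that do not move let the fingers close. It gives the time, the measured TCP pose, the force, the opening and the grip force at its end, in the units of the state.
- telemetry.get_state(): the state, without advancing time (a new reading comes with each control period).
- read_camera(name): name is "scene" or "side" or "wrist"; returns (picture, depth): 400x640x3 uint8, blue, green, red; 400x640 float32, mm along the optical axis (not along the pixel's ray), 0 where there is no reading.
- calibration(name): a dict with "camera_matrix" (3x3 intrinsics, pixels), "pose" (4x4, takes a point from camera to world coordinates); the wrist camera has in their place "mount" (4x4, takes a point from camera to tool coordinates, whose origin is the TCP and whose axes are the flange's). Camera axes: x right, y down, z forward; pixel columns grow to the right and rows downward; lengths in mm; the calibration is good to about 2 mm. A picture is of the moment at which its call begins: read the wrist's pose just before it. calibration takes no time and is no camera call.
- job_done(): hands the job in; it is judged then, once.
Trained networks look in the newest picture that a camera, given by its name, has taken for a name from the list of things; names that differ only in an ending like _2 or _b are one class to them, and where a whole thing is asked for, a point or a joint stands for the part that bears it (a point fixed in the world has none). Each returns a list of dicts, best first, with "p" (0 to 1); they miss things now and then, are a little off and sometimes report something else, mostly with a low value. They report only what shows in the picture. A call takes as long as a camera call. They do not tell look-alikes from the thing itself.
- find_in(camera, name): "location" ([column, row] in pixels, amid what is visible of it).
- outline_of(camera, name): "pixels" (400x640 bool, what is visible of it) and "location" ([column, row] in pixels, amid what is visible of it).
The state is a dict: "t": time; "joints": joint angles; "qd": joint speeds; "effort": joint torques, N m; "eef_pos": TCP position; "orientation": TCP orientation; "contact_force": force on the tool from outside, world axes, zero at the start; "wrist_torque": the same for the moment, N m; "finger_gap": opening from 0.0 (shut) to 1.0 (fully open); "grasp_force": force on a finger pad.
Only numpy, scipy, OpenCV 4.12 (cv2) and the standard library are available. Lean on these libraries where they do the work, as an engineer would, in place of code of your own. Each camera call takes 0.05 s, during which the arm holds its last target. There are 200 camera calls.

## Working session

There is one attempt and no reset: what is moved stays moved. The work goes in short steps, Python scripts to look and compute and a shell command to move; the robot and the scene stay as the last step left them, time stands still between calls to the robot, and variables do not carry over. Pictures are saved under pics/ and viewed, at most 12 in all, crops included, and the job is handed in when it is done.

```bash
ls; mkdir -p pics; cat > h.py <<'E'
import numpy as np, cv2
from rig import telemetry, read_camera, calibration, find_in, outline_of
def cam(name):
    c=calibration(name); K=np.array(c["camera_matrix"])
    if name=="wrist":
        s=telemetry.get_state(); T=np.eye(4); T[:3,:3]=np.array(s["orientation"]); T[:3,3]=s["eef_pos"]
        P=T@np.array(c["mount"])
    else: P=np.array(c["pose"])
    img,d=read_camera(name); return img,d,K,P
def world(d,K,P,m=None):
    v,u=np.nonzero((d>0) if m is None else (m&(d>0)))
    z=d[v,u]; p=np.stack([(u-K[0,2])/K[0,0]*z,(v-K[1,2])/K[1,1]*z,z],1)
    return p@P[:3,:3].T+P[:3,3]
def pix(K,P,w):
    p=(np.array(w)-P[:3,3])@P[:3,:3]; return K[0,0]*p[0]/p[2]+K[0,2],K[1,1]*p[1]/p[2]+K[1,2]
E
python3 - <<'E'
from h import *
for n in ["scene","side"]:
    img,d,K,P=cam(n); cv2.imwrite(f"pics/{n}.png",img)
    print(n,P.round(2).tolist())
    for t in ["clamp","pawl_knob","handle_bar","block","mat","stand","marker","timer","petri_dish","tape_roll","slide_box","beaker"]:
        for o in outline_of(n,t)[:2]:
            if o["p"]<.3: continue
            w=world(d,K,P,o["pixels"])
            if len(w)<5: continue
            print(t,round(o["p"],2),np.round(o["location"]),np.median(w,0).round(),np.percentile(w,2,axis=0).round(),np.percentile(w,98,axis=0).round())
print(telemetry.get_state())
E
```

```text
pics
scene [[0.47, -0.41, 0.78, -293.55], [-0.88, -0.23, 0.41, -378.62], [0.01, -0.88, -0.47, 608.17], [0.0, 0.0, 0.0, 1.0]]
clamp 0.78 [368. 260.] [ 460. -134.   20.] [ 414. -223.    3.] [559.   2.  80.]
clamp 0.68 [274. 228.] [511. 171.   4.] [457. 117.   1.] [572. 229.   6.]
pawl_knob 0.61 [382. 259.] [ 468. -157.   38.] [ 431. -200.   24.] [ 523. -105.   70.]
pawl_knob 0.58 [408. 252.] [ 473. -203.   77.] [ 465. -221.   45.] [ 532. -193.   89.]
handle_bar 0.82 [381. 257.] [ 469. -156.   38.] [ 431. -201.   23.] [ 524. -105.   70.]
block 0.78 [317. 278.] [339. -44.  39.] [325. -71.   3.] [365. -17.  57.]
block 0.71 [368. 225.] [622. -69.  37.] [608. -93.   5.] [645. -35.  57.]
mat 0.63 [272. 227.] [511. 172.   4.] [456. 117.   1.] [573. 232.   6.]
marker 0.84 [443. 229.] [ 726. -239.   12.] [ 717. -297.    1.] [ 736. -174.   17.]
timer 0.89 [254. 260.] [352. 120.  16.] [316. 106.   3.] [379. 164.  20.]
tape_roll 0.86 [314. 208.] [680. 135.  17.] [639.  92.   0.] [731. 180.  27.]
tape_roll 0.44 [253. 262.] [351. 120.  17.] [316. 106.   6.] [375. 159.  20.]
slide_box 0.79 [265. 188.
[... 1680 characters left out ...]
3.97433754e-05,  1.57077421e+00]), 'qd': array([0.00039412, 0.00130202, 0.00044964, 0.00019155, 0.00083199,
       0.00197525]), 'effort': array([-1.73296863e-03, -4.35709691e+01,  3.53096366e+01,  1.37755957e-03,
       -1.08961194e-04,  5.81098220e-06]), 'eef_pos': array([ 236.72910535, -468.58358504,  207.48757069]), 'orientation': array([[ 8.92563361e-01,  4.50921995e-01,  3.53752342e-05],
       [ 4.50921994e-01, -8.92563362e-01,  1.81156438e-05],
       [ 3.97433802e-05, -2.17888725e-07, -9.99999999e-01]]), 'contact_force': array([ 0.61251674, -0.29711884,  0.08253138]), 'wrist_torque': array([ 0.02582701, -0.00096591,  0.02541589]), 'grasp_force': 0.0, 'finger_gap': 1.002705080555247}
```

```bash
python3 - <<'E'
import cv2,numpy as np
a=cv2.imread("pics/scene.png")[170:320,200:480]; b=cv2.imread("pics/side.png")[140:340,200:480]
cv2.imwrite("pics/v1.png",np.vstack([cv2.resize(a,None,fx=2,fy=2),cv2.resize(b,None,fx=1,fy=1).copy() if 0 else cv2.resize(b,(560,300))]))
E
```

```text
(no output)
```

View pics/v1.png

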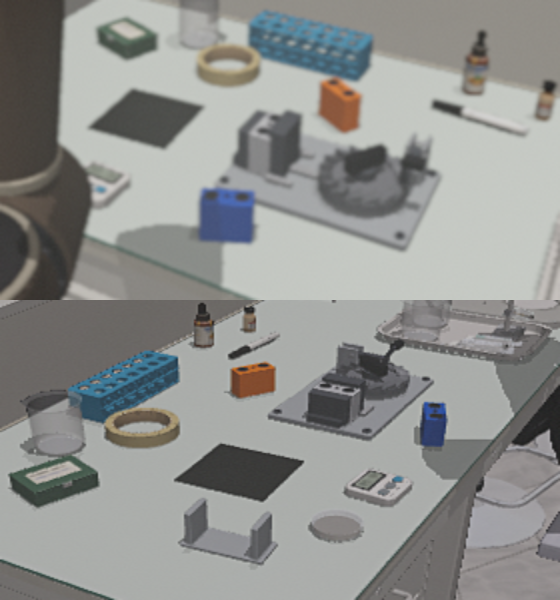

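```bash
python3 - <<'E'
from h import *
img,d,K,P=cam("side"); img2,d2,K2,P2=cam("scene")
W=world(d,K,P); W2=world(d2,K2,P2)
def rect(w): 
    w=w.astype(np.float32); r=cv2.minAreaRect(np.ascontiguousarray(w[:,:2])); return np.round(r[0],1),np.round(r[1],1),round(r[2],2)
def box(w,lo,hi): return w[np.all((w>lo)&(w<hi),1)]
for n,w in (("side",W),("scene",W2)):
    a=box(w,[390,-250,7],[590,40,17]); print(n,"plate",rect(a),np.median(a[:,2]))
    b=box(w,[440,-60,55],[540,20,90]); print("jaws",rect(b))
    print("  blocktop z hist",np.histogram(b[:,2],bins=range(55,92,3)))
    k=box(w,[440,-250,70],[500,-180,95]); print("knob",k.mean(0).round(1),len(k),k.min(0).round(),k.max(0).round())
    h=box(w,[440,-180,60],[530,-100,75]); print("handle",rect(h))
    s=box(w,[370,290,2],[500,380,10]); print("stand",rect(s),np.median(s[:,2]))
    s=box(w,[370,290,12],[500,380,70]); print("cheeks",rect(s))
    s=box(w,[370,290,50],[500,380,70]); print("cheektops",rect(s), s[:,2].max() if len(s) else 0)
o=outline_of("side","mat")[0]; print("mat",rect(world(d,K,P,o["pixels"])))
print(telemetry.get_state()["t"])
E
```

```text
side plate (array([ 489.2, -103.6]), array([157.2, 245.1]), 0.53) 10.995633894848766
jaws (array([481.3, -25.1]), array([61.1, 69.4]), 2.97)
  blocktop z hist (array([ 27,  23,  32,  76, 132,  22,  20,  72,  18,   1,   0,   0]), array([55, 58, 61, 64, 67, 70, 73, 76, 79, 82, 85, 88, 91]))
knob [ 469.4 -201.6   81.6] 39 [ 463. -219.   71.] [ 477. -191.   89.]
handle (array([ 483.2, -148. ]), array([15.9, 54.8]), 62.09)
stand (array([436.6, 340. ]), array([ 64.1, 114.1]), 86.36) 4.684502130076794
cheeks (array([432.1, 338.7]), array([85.5, 41.9]), 5.39)
cheektops (array([432.2, 338. ]), array([85.3, 40. ]), 5.32) 61.47943569615097
scene plate (array([ 489.6, -106.4]), array([158.7, 239.8]), 0.62) 12.367906537340048
jaws (array([482.8, -27.4]), array([65.1, 64.2]), 0.28)
  blocktop z hist (array([ 39,  30,  33,  37, 159,  52,  13,  56,  79,   0,   0,   0]), array([55, 58, 61, 64, 67, 70, 73, 76, 79, 82, 85, 88, 91]))
knob [ 469.1 -209.4   83.5] 84 [ 464. -221.   71.] [ 478. -195.   89.]
handle (array([ 483.6, -151.2]), array([14.7, 56.5]), 57.37)
stand (array([481.5, 297. ]), array([15. ,  2.3]), 27.21) 2.371524512144788
cheeks (array([0., 0.]), array([0., 0.]), 0.0)
cheektops (array([0., 0.]), array([0., 0.]), 0.0) 0
mat (array([513.9, 176.5]), array([121.7, 123.8]), 3.44)
1.45
```

```bash
python3 -m pendant '[[0,0,-1,8.59,8.5],[0,0,-1,8.59,8.5],[0,0,-1,8.59,8.5],[0,0,0,0.6,8.5],[3,-3.3,0,0,8.5],[3,-3.3,0,0,8.5],[3,-3.3,0,0,8.5],[3,-3.3,0,0,8.5],[3,-3.3,0,0,8.5],[3,-3.3,0,0,8.5],[3,-3.3,0,0,8.5],[3,-3.3,0,0,5]]'
python3 - <<'E'
from h import *
s=telemetry.get_state(); print(s["t"],s["eef_pos"],s["orientation"].round(3).tolist())
print(np.round(calibration("wrist")["mount"],2).tolist())
img,d,K,P=cam("wrist"); cv2.imwrite("pics/w1.png",img); np.save("w1.npy",d)
w=world(d,K,P); np.save("w1w.npy",w)
def rect(w): 
    w=w.astype(np.float32); r=cv2.minAreaRect(np.ascontiguousarray(w[:,:2])); return np.round(r[0],1),np.round(r[1],1),round(r[2],2)
def box(lo,hi): return w[np.all((w>lo)&(w<hi),1)]
for n,lo,hi in (("handle",[440,-185,66],[530,-110,74]),("knob",[440,-250,72],[500,-180,95]),("jaw",[440,-80,60],[530,20,90]),("plate",[390,-250,7],[590,40,17])):
    a=box(lo,hi)
    if len(a)>5: print(n,len(a),rect(a),np.percentile(a[:,2],[5,50,95]))
E
```

```text
t: 2.65
eef_pos: [475.6, -201.1, 237.0]
orientation: [[1.0, 0.011, -0.0], [0.011, -1.0, -0.0], [-0.0, 0.0, -1.0]]
contact_force: [0.3, -0.9, 0.0]
finger_gap: 0.853
grasp_force: 0.0
2.65 [ 475.57299335 -201.13098174  237.04893824] [[1.0, 0.011, -0.0], [0.011, -1.0, -0.0], [-0.0, 0.0, -1.0]]
[[-0.0, -0.96, -0.3, 75.4], [1.0, 0.0, -0.0, -0.47], [0.0, -0.3, 0.96, -167.57], [0.0, 0.0, 0.0, 1.0]]
handle 595 (array([ 484. , -149.7]), array([13.9, 55.8]), 57.86) [68.63601201 70.99948652 72.32450739]
knob 340 (array([ 473.7, -206.4]), array([15.3, 26.5]), 0.31) [79.30183501 87.42574043 89.57779866]
jaw 2977 (array([483.3, -26.1]), array([58.8, 63.4]), 0.61) [66.3483821  70.96335718 81.16578918]
plate 11211 (array([ 490.7, -104.8]), array([154.7, 239.4]), 0.65) [11.87675034 13.36652213 14.75924412]
```

View pics/w1.png

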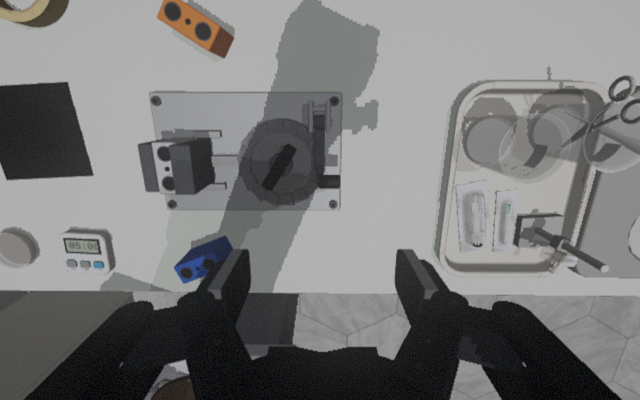

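```bash
python3 - <<'E'
import numpy as np
w=np.load("w1w.npy")
a=w[(w[:,1]<-180)&(w[:,1]>-240)&(w[:,0]>455)&(w[:,0]<570)&(w[:,2]>30)]
for x in range(460,566,6):
    b=a[(a[:,0]>=x)&(a[:,0]<x+6)]
    for lo,hi in((46,66),(66,95)):
        c=b[(b[:,2]>lo)&(b[:,2]<=hi)]
        if len(c)>3: print(x,lo,len(c),"y",np.percentile(c[:,1],[3,97]).round(1),"z",np.percentile(c[:,2],[5,50,95]).round(1))
E
```

```text
466 66 112 y [-218.7 -195.5] z [84.6 87.9 89.5]
472 66 151 y [-219.4 -193.3] z [79.8 88.  89.8]
478 46 20 y [-202.1 -191.6] z [56.3 61.7 65.6]
478 66 99 y [-218.3 -194. ] z [67.4 82.3 86.8]
484 46 55 y [-202.1 -191.5] z [56.2 57.6 62.6]
490 46 57 y [-202.  -191.5] z [56.2 57.2 58.2]
496 46 50 y [-201.9 -191.5] z [56.5 57.5 58.2]
502 46 50 y [-201.8 -191.5] z [56.  57.1 58.3]
508 46 50 y [-201.8 -191.4] z [56.1 57.5 58.4]
514 46 63 y [-201.7 -190.3] z [56.  57.3 58.1]
520 46 56 y [-201.6 -190.2] z [55.9 57.3 58.9]
520 66 8 y [-206.8 -185.3] z [67.1 67.5 69. ]
526 46 71 y [-208.1 -183.4] z [54.8 59.2 62.2]
526 66 49 y [-208.1 -185.1] z [66.5 68.  69.7]
532 46 92 y [-209.3 -182.4] z [55.8 61.5 63.3]
532 66 53 y [-208.  -185.1] z [66.5 68.  68.8]
538 46 60 y [-201.4 -189. ] z [54.4 58.9 61.4]
538 66 49 y [-207.9 -185.1] z [66.7 68.  69. ]
544 46 46 y [-206.3 -188.5] z [59.9 61.8 65.9]
544 66 49 y [-207.7 -184. ] z [66.4 67.9 69.2]
550 46 33 y [-207.8 -184. ] z [50.7 61.1 65.2]
550 66 56 y [-207.6 -184. ] z [66.6 68.  69.1]
556 66 17 y [-207.  -184.5] z [66.6 67.1 68.7]
```

```bash
python3 -m pendant '[[0.14,0.54,4,0,4.2],[0,0,4,0,4.2],[0,0,4,0,4.2],[0,0,3,0,4.2],[0,0,2.1,0,4.2],[0,0,0,0,4.2],[0,0,0,0,2],[0,0,0,0,2],[0,0,0,0,2],[0,0,0,0,2],[0,0,0,0,2]]'
python3 - <<'E'
from h import *
img,d,K,P=cam("wrist"); cv2.imwrite("pics/w2.png",img[:,100:540])
E
```

```text
t: 3.8
eef_pos: [476.5, -208.3, 67.2]
orientation: [[1.0, 0.008, 0.001], [0.008, -1.0, -0.0], [0.001, 0.0, -1.0]]
contact_force: [1.2, -0.4, -1.0]
finger_gap: 0.232
grasp_force: 0.0
```

View pics/w2.png

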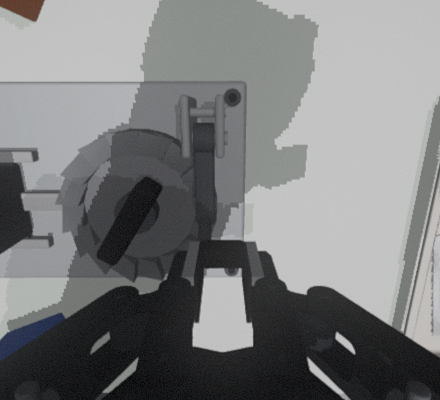

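```bash
python3 - <<'E'
from h import *
img,d,K,P=cam("wrist")
for r in range(225,350,8):
    print(r,[ (int(c),int(d[r,c])) + tuple(np.round((P[:3,:3]@(np.array([(c-K[0,2])/K[0,0],(r-K[1,2])/K[1,1],1])*d[r,c])+P[:3,3])).astype(int)) for c in (290,305,325,345,358) if d[r,c]>0])
s=telemetry.get_state();print(s["finger_gap"],s["grasp_force"],s["eef_pos"])
for n in("side","scene"):
    im,dd,K2,P2=cam(n); u,v=map(int,pix(K2,P2,[476,-208,80])); cv2.imwrite(f"pics/{n}2.png",cv2.resize(im[max(v-45,0):v+45,u-60:u+60],None,fx=4,fy=4,interpolation=cv2.INTER_CUBIC))
E
python3 -c "
import cv2,numpy as np
cv2.imwrite('pics/v3.png',np.vstack([cv2.imread('pics/side2.png')[:300],cv2.imread('pics/scene2.png')[:300]]))"
```

```text
225 [(290, 214, np.int64(471), np.int64(-184), np.int64(35)), (305, 182, np.int64(484), np.int64(-197), np.int64(65)), (325, 238, np.int64(463), np.int64(-210), np.int64(13)), (345, 251, np.int64(458), np.int64(-227), np.int64(1)), (358, 249, np.int64(458), np.int64(-237), np.int64(2))]
233 [(290, 216, np.int64(465), np.int64(-184), np.int64(34)), (305, 176, np.int64(481), np.int64(-197), np.int64(72)), (325, 239, np.int64(456), np.int64(-210), np.int64(13)), (345, 252, np.int64(451), np.int64(-227), np.int64(1)), (358, 253, np.int64(451), np.int64(-238), np.int64(1))]
241 [(290, 207, np.int64(463), np.int64(-185), np.int64(44)), (305, 167, np.int64(480), np.int64(-198), np.int64(81)), (325, 166, np.int64(481), np.int64(-209), np.int64(82)), (345, 255, np.int64(443), np.int64(-227), np.int64(1)), (358, 254, np.int64(444), np.int64(-238), np.int64(1))]
249 [(290, 143, np.int64(487), np.int64(-192), np.int64(104)), (305, 163, np.int64(478), np.int64(-198), np.int64(86)), (325, 163, np.int64(478), np.int64(-209), np.int64(86)), (345, 143, np.int64(487), np.int64(-218), np.int64(104)), (
[... 2844 characters left out ...]
, (345, 281, np.int64(353), np.int64(-230), np.int64(1)), (358, 84, np.int64(492), np.int64(-218), np.int64(165))]
337 [(290, 94, np.int64(483), np.int64(-197), np.int64(157)), (305, 282, np.int64(345), np.int64(-192), np.int64(2)), (345, 284, np.int64(344), np.int64(-230), np.int64(1)), (358, 81, np.int64(492), np.int64(-217), np.int64(168))]
345 [(290, 91, np.int64(482), np.int64(-198), np.int64(160)), (305, 285, np.int64(335), np.int64(-192), np.int64(2)), (325, 287, np.int64(334), np.int64(-211), np.int64(0)), (345, 287, np.int64(334), np.int64(-230), np.int64(1)), (358, 77, np.int64(493), np.int64(-217), np.int64(172))]
0.23133423634064376 0.0 [ 476.33482182 -208.23919008   66.82052118]
```

View pics/v3.png

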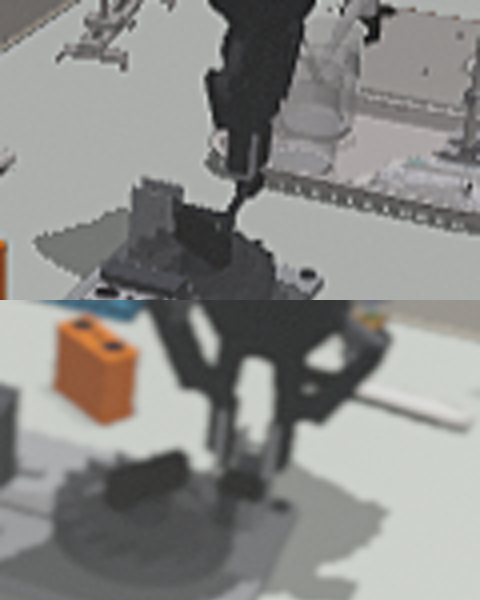

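```bash
python3 -m pendant '[[0,0,0,0,0.5],[0,0,0,0,0.5],[0,0,0,0,0.5]]'
```

```text
t: 4.3
eef_pos: [476.1, -208.1, 66.4]
orientation: [[1.0, 0.008, -0.0], [0.008, -1.0, 0.0], [-0.0, -0.0, -1.0]]
contact_force: [-0.2, 0.0, -0.6]
finger_gap: 0.058
grasp_force: 0.0
```

```bash
python3 - <<'E'
from h import *
img,d,K,P=cam("wrist"); im,dd,K2,P2=cam("scene"); u,v=map(int,pix(K2,P2,[476,-208,80]))
a=cv2.resize(img[200:330,220:420],None,fx=3,fy=3); b=cv2.resize(im[v-45:v+20,u-50:u+50],(600,390),interpolation=cv2.INTER_CUBIC)
a=a[:195]; a=cv2.resize(img[220:285,270:370],(600,390))
cv2.imwrite("pics/v4.png",cv2.resize(np.vstack([a,b]),(450,590)))
w=world(d,K,P); m=(abs(w[:,0]-480)<16)&(abs(w[:,1]+208)<30)
for z in range(60,125,5):
    q=w[m&(w[:,2]>=z)&(w[:,2]<z+5)]
    if len(q): print(z,len(q),q.min(0).round(),q.max(0).round())
E
```

```text
60 78 [ 481. -201.   60.] [ 487. -193.   65.]
65 92 [ 478. -201.   65.] [ 484. -193.   70.]
70 93 [ 477. -201.   70.] [ 482. -193.   75.]
75 82 [ 474. -219.   75.] [ 480. -193.   80.]
80 126 [ 475. -219.   80.] [ 481. -193.   85.]
85 246 [ 466. -219.   85.] [ 480. -196.   90.]
90 1 [ 473. -206.   90.] [ 473. -206.   90.]
95 153 [ 482. -222.   95.] [ 488. -192.  100.]
100 248 [ 482. -224.  100.] [ 488. -191.  105.]
105 289 [ 482. -224.  105.] [ 488. -191.  110.]
110 358 [ 472. -224.  110.] [ 488. -192.  115.]
115 390 [ 465. -224.  115.] [ 488. -192.  120.]
120 285 [ 482. -224.  120.] [ 488. -191.  125.]
```

View pics/v4.png

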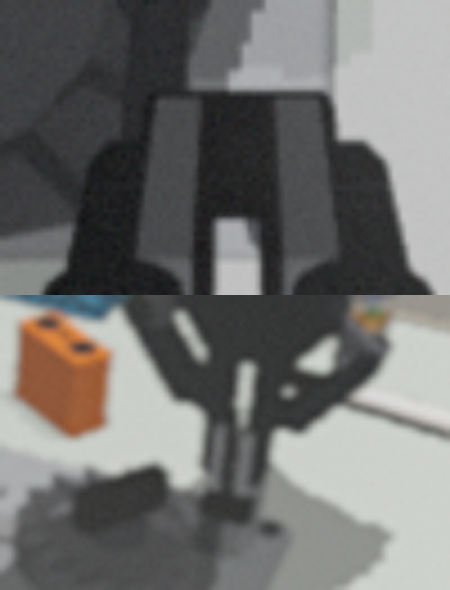

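```bash
python3 -m pendant '[[0,0,0,0,4.2],[0,0,0,0,4.2],[0,-0.15,0,0,4.2],[0,0,1.5,0,4.2],[0,0,1,0,4.2],[0,0,0,0,1],[0,0,0,0,1],[0,0,0,0,1],[0,0,0,0,1]]'
```

```text
t: 5.3
eef_pos: [475.6, -207.0, 41.5]
orientation: [[1.0, 0.007, -0.001], [0.007, -1.0, -0.001], [-0.001, 0.001, -1.0]]
contact_force: [-3.5, -4.2, -1.6]
finger_gap: 0.292
grasp_force: 59.0
```

```bash
python3 -m pendant '[[0.3,0,-0.55,0,1],[0.33,0,-0.55,0,1],[0.45,0,-0.55,0,1],[0.48,0,-0.52,0,1],[1.14,0,-0.86,0,1],[1.29,0,-0.6,0,1],[1.38,0,-0.32,0,1],[0,0,0,0,1]]'
```

```text
t: 6.1
eef_pos: [530.7, -207.0, 80.2]
orientation: [[1.0, 0.007, -0.001], [0.007, -1.0, -0.001], [-0.001, 0.001, -1.0]]
contact_force: [0.1, -5.0, -7.5]
finger_gap: 0.283
grasp_force: 59.2
```

Smooth. Carry on over.

```bash
python3 -m pendant '[[1.42,0,-0.02,0,1],[1.4,0,0.27,0,1],[1.31,0,0.55,0,1],[1.16,0,0.82,0,1],[0.97,0,1.04,0,1],[0.2,0,0.3,0,1],[0,0,0,0,1]]'
python3 - <<'E'
from h import *
img,d,K,P=cam("wrist"); w=world(d,K,P)
m=(abs(w[:,1]+207)<14)&(w[:,2]>60)&(w[:,0]<640)&(w[:,0]>520)
for x in range(520,640,8):
    q=w[m&(w[:,0]>=x)&(w[:,0]<x+8)]
    if len(q): print(x,len(q),q.min(0).round(),q.max(0).round())
E
```

```text
t: 6.8
eef_pos: [598.9, -207.1, 54.1]
orientation: [[1.0, 0.008, 0.008], [0.008, -1.0, -0.003], [0.008, 0.003, -1.0]]
contact_force: [4.3, -3.4, 7.9]
finger_gap: 0.226
grasp_force: 58.3
520 15 [ 526. -208.   67.] [ 528. -204.   68.]
528 93 [ 528. -208.   60.] [ 536. -202.   69.]
536 68 [ 536. -208.   61.] [ 544. -202.   84.]
544 96 [ 544. -202.   71.] [ 552. -199.   92.]
552 17 [ 552. -202.   91.] [ 554. -200.   95.]
560 105 [ 560. -200.  102.] [ 568. -193.  106.]
568 157 [ 568. -215.  102.] [ 576. -193.  107.]
576 575 [ 576. -219.  105.] [ 584. -194.  111.]
584 1255 [ 584. -218.   84.] [ 592. -195.  133.]
592 461 [ 592. -218.   81.] [ 600. -195.  127.]
600 1154 [ 600. -220.   79.] [ 608. -193.  168.]
608 7225 [ 608. -221.   83.] [ 616. -193.  175.]
616 1183 [ 616. -221.  149.] [ 619. -193.  177.]
```

```bash
python3 -m pendant '[[0,0,0,0,5],[0,0,0,0,5],[0,0,0,0,5],[0,0,0,0,5],[0,0,-3,0,5],[0,0,-4,0,5],[0,0,-4,0,5]]'
python3 - <<'E'
from h import *
img,d,K,P=cam("wrist"); w=world(d,K,P)
m=(abs(w[:,1]+207)<14)&(w[:,2]>60)&(w[:,2]<130)&(w[:,0]<660)&(w[:,0]>450)
for x in range(450,640,8):
    q=w[m&(w[:,0]>=x)&(w[:,0]<x+8)]
    if len(q): print(x,len(q),q.min(0).round(),q.max(0).round())
im,dd,K2,P2=cam("side"); 
w=world(dd,K2,P2); q=w[(abs(w[:,1]+207)<16)&(w[:,2]>70)&(w[:,2]<100)&(w[:,0]>450)&(w[:,0]<640)];print(len(q),q.min(0).round(),q.max(0).round(),np.median(q,0).round())
E
```

```text
t: 7.55
eef_pos: [593.7, -205.4, 161.9]
orientation: [[1.0, 0.008, -0.002], [0.008, -1.0, 0.001], [-0.002, -0.001, -1.0]]
contact_force: [0.5, -0.4, 0.5]
finger_gap: 0.586
grasp_force: 0.0
522 29 [ 526. -208.   60.] [ 530. -194.   70.]
530 93 [ 530. -208.   60.] [ 538. -194.   69.]
538 49 [ 538. -207.   65.] [ 546. -193.   70.]
546 53 [ 546. -208.   60.] [ 554. -202.   81.]
554 93 [ 554. -207.   61.] [ 562. -194.  104.]
562 123 [ 562. -202.   86.] [ 570. -193.  102.]
570 85 [ 570. -201.   88.] [ 578. -193.   95.]
578 79 [ 578. -199.   87.] [ 586. -193.   93.]
586 159 [ 586. -218.   86.] [ 594. -193.   92.]
594 305 [ 594. -218.   85.] [ 602. -193.   92.]
602 96 [ 602. -218.   81.] [ 604. -195.   88.]
75 [ 542. -218.   70.] [ 602. -191.   98.] [ 576. -196.   85.]
```

```bash
python3 -m pendant '[[-3.65,-1.88,0,0,4],[-3.65,-1.88,0,0,4],[-3.65,-1.88,0,0,4],[0,0,2,8.15,4],[0,0,2,8.15,4],[0,0,2,8.15,4],[0,0,2,8.15,4],[0,0,2,0,4],[0,0,0,0,4]]'
python3 - <<'E'
from h import *
s=telemetry.get_state();R=s["orientation"];print(np.degrees(np.arctan2(R[1,0],R[0,0])),s["eef_pos"],s["joints"])
img,d,K,P=cam("wrist"); w=world(d,K,P)
a=w[np.all((w>[440,-195,64])&(w<[530,-105,74]),1)].astype(np.float32); print(len(a),cv2.minAreaRect(np.ascontiguousarray(a[:,:2])), a.min(0),a.max(0))
f=w[(np.linalg.norm(w[:,:2]-s["eef_pos"][:2],axis=1)<45)&(w[:,2]>74)]; print(np.percentile(f[:,2],[0,1,5]))
cv2.imwrite("pics/w5.png",img[:,100:540])
E
```

```text
t: 8.55
eef_pos: [454.5, -209.8, 58.4]
orientation: [[0.893, -0.449, 0.015], [-0.449, -0.892, 0.053], [-0.01, -0.054, -0.999]]
contact_force: [-0.1, 0.1, -0.1]
finger_gap: 0.467
grasp_force: 0.0
-26.68721610326749 [ 454.52127154 -209.81765312   58.39157201] [-0.46673293  0.13267099 -0.36355171  1.08491152  0.05372206  3.14063818]
2396 ((497.1394958496094, -159.45309448242188), (16.241613388061523, 87.43927764892578), 55.05812072753906) [ 458.3281  -189.4791    64.01301] [ 529.9848   -130.96129    73.050354]
[ 83.81628273  92.46983186 106.32047135]
```

View pics/w5.png

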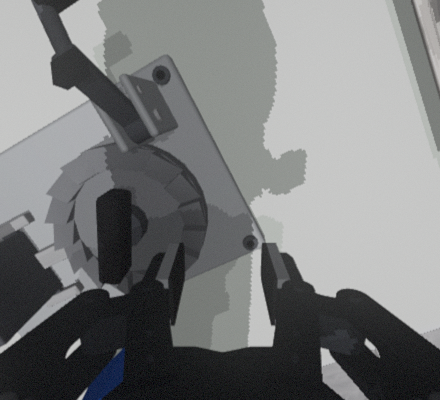

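```bash
python3 -m pendant '[[0,0,-3,-8.5,4],[0,0,-3,-8.5,4],[0,0,-3,-8.5,4],[0,0,0,-8.5,4],[0,0,0,-8.5,4],[0,0,0,-8.5,4],[0,0,0,-8.5,4],[0,0,0,-8.5,4],[0,0,0,-8.5,4],[0,0,0,-8.5,4]]'; python3 -m pendant '[[0,0,0,-8.5,4],[0,0,0,-8.5,4],[0,0,0,-8.5,4],[0,0,0,-8.5,4],[0,0,0,-8.5,4],[0,0,0,-8.5,4],[0,0,0,-8.5,4],[0,0,0,-8.5,4],[0,0,0,-8.5,4],[0,0,0,-8.5,4]]'
python3 - <<'E'
from h import *
s=telemetry.get_state();R=s["orientation"];print(np.degrees(np.arctan2(R[1,0],R[0,0])),s["joints"])
E
```

```text
t: 9.6
eef_pos: [456.3, -213.8, 152.7]
orientation: [[0.516, 0.856, 0.021], [0.855, -0.516, 0.049], [0.053, -0.007, -0.999]]
contact_force: [-0.3, -0.2, 0.3]
finger_gap: 0.471
grasp_force: 0.0
t: 10.6
eef_pos: [456.3, -213.8, 152.7]
orientation: [[-0.808, 0.589, 0.021], [0.589, 0.807, 0.049], [0.012, 0.052, -0.999]]
contact_force: [-0.3, 0.2, 0.3]
finger_gap: 0.467
grasp_force: 0.0
143.91668307401392 [-0.47207101  0.0941648  -0.19603859  1.28414236  0.0536137   0.15791916]
```

```bash
python3 -m pendant '[[0.72,3.16,0,0,4],[0.72,3.16,0,-4.1,4],[0,0,3.5,0,4],[0,0,3.5,0,4],[0,0,2.5,0,4],[0,0,0,0,4]]'
python3 - <<'E'
from h import *
s=telemetry.get_state();R=s["orientation"];print(np.degrees(np.arctan2(R[1,0],R[0,0])),s["joints"])
img,d,K,P=cam("wrist"); w=world(d,K,P)
t=(w-s["eef_pos"])@R   # tool coords
m=(abs(w[:,2]-70)<3.5)&(np.hypot(w[:,0]-484,w[:,1]+150)<32)
a=t[m].astype(np.float32); print("bar in tool",len(a),cv2.minAreaRect(np.ascontiguousarray(a[:,:2])))
a=w[m].astype(np.float32); print("world",cv2.minAreaRect(np.ascontiguousarray(a[:,:2])))
f=t[(abs(t[:,0])<20)&(abs(t[:,1])<50)&(t[:,2]<-8)]; print("finger tip tool z",np.percentile(f[:,2],[99,100]),f[f[:,2]>-45].min(0),f[f[:,2]>-45].max(0))
E
```

```text
t: 11.2
eef_pos: [481.7, -148.7, 57.8]
orientation: [[-0.845, 0.535, 0.015], [0.535, 0.844, 0.052], [0.015, 0.052, -0.999]]
contact_force: [-0.4, -0.1, -0.4]
finger_gap: 0.468
grasp_force: 0.0
147.67774388837393 [-0.33342126  0.1329453  -0.36458413  1.07593537  0.05375136  0.23102216]
bar in tool 2167 ((-2.0835437774658203, 0.9681005477905273), (13.88016414642334, 55.6754035949707), 89.32649230957031)
world ((483.8634338378906, -149.47525024414062), (13.886138916015625, 55.71501159667969), 58.1753044128418)
finger tip tool z [-12.44306061  -8.25632265] [-19.99475563 -33.16528611 -44.99000361] [19.97131344 34.43764756 -8.25632265]
```

```bash
python3 -m pendant '[[-0.2,0.1,2,0,4],[0,0,1.4,0,4],[0,0,0,0,0.5],[0,0,0,0,0.5],[0,0,0,0,0.5],[0,0,0,0,0.5],[0,0,0,0,0.5]]'
```

```text
t: 11.95
eef_pos: [486.8, -149.8, 28.0]
orientation: [[-0.844, 0.536, 0.021], [0.537, 0.842, 0.048], [0.008, 0.052, -0.999]]
contact_force: [-2.9, -1.2, 6.3]
finger_gap: 0.148
grasp_force: 59.7
```

```bash
python3 -m pendant '[[0,0,0,-6,0.5],[0,0,0,-6,0.5],[0,0,0,-6,0.5],[0,0,0,-6,0.5],[0,0,0,-6,0.5],[0,0,0,0,0.5]]'
```

```text
t: 12.55
eef_pos: [487.1, -148.7, 28.0]
orientation: [[-0.999, 0.04, 0.022], [0.041, 0.998, 0.051], [-0.02, 0.051, -0.998]]
contact_force: [-2.1, 3.8, 5.9]
finger_gap: 0.152
grasp_force: 59.8
```

```bash
python3 -m pendant '[[0,0,0,-6,0.5],[0,0,0,-6,0.5],[0,0,0,-6,0.5],[0,0,0,-6,0.5],[0,0,0,-6,0.5],[0,0,0,-4,0.5],[0,0,0,-3,0.5],[0,0,0,-1.5,0.5],[0,0,0,0,0.5]]'; python3 - <<'E'
from h import *
s=telemetry.get_state();R=s["orientation"];print(np.degrees(np.arctan2(R[1,0],R[0,0])),s["wrist_torque"],s["joints"])
E
```

```text
t: 13.45
eef_pos: [487.0, -147.1, 28.0]
orientation: [[-0.809, -0.588, 0.022], [-0.586, 0.808, 0.054], [-0.05, 0.031, -0.998]]
contact_force: [-1.2, 9.6, 8.0]
finger_gap: 0.148
grasp_force: 64.1
-144.0567929732392 [ 1.41165983  0.75751824 -1.01881086] [-0.33010585  0.15609853 -0.40692839  1.0042853   0.05853641 -0.95810052]
```

```bash
python3 -m pendant '[[0,0,0,1.5,4],[0,0,0,0,4],[0,0,0,0,4],[0,0,-4,0,4],[0,0,-4,0,4],[0,0,-4,0,4],[0,0,-4,0,8],[0,0,0,0,8]]'; python3 - <<'E'
from h import *
s=telemetry.get_state();R=s["orientation"];print(np.degrees(np.arctan2(R[1,0],R[0,0])),s["joints"])
img,d,K,P=cam("wrist"); w=world(d,K,P)
m=(abs(w[:,2]-70)<3.5)&(np.hypot(w[:,0]-484,w[:,1]+150)<35)
a=w[m].astype(np.float32); print("bar world",cv2.minAreaRect(np.ascontiguousarray(a[:,:2])))
m=(abs(w[:,0]-483)<15)&(w[:,1]>-90)&(w[:,1]<20)
for y in range(-80,16,4):
    q=w[m&(w[:,1]>=y)&(w[:,1]<y+4)]
    if len(q): print(y,len(q),np.percentile(q[:,2],[5,50,95]).round())
E
```

```text
t: 14.25
eef_pos: [485.7, -158.4, 191.8]
orientation: [[-0.823, -0.567, 0.029], [-0.566, 0.823, 0.047], [-0.05, 0.022, -0.998]]
contact_force: [0.6, -0.6, 0.8]
finger_gap: 0.793
grasp_force: 0.0
-145.50079952414632 [-0.34872852  0.08911397 -0.11617544  1.35444327  0.05369365 -0.95111244]
bar world ((483.7557678222656, -149.4339141845703), (54.77256393432617, 13.904505729675293), 33.2412223815918)
-80 75 [12. 14. 21.]
-76 77 [12. 15. 21.]
-72 75 [13. 16. 21.]
-68 745 [19. 55. 81.]
-64 101 [79. 80. 82.]
-60 99 [79. 81. 81.]
-56 104 [80. 80. 82.]
-52 95 [80. 81. 82.]
-48 73 [80. 81. 81.]
-44 2 [79. 79. 79.]
-40 51 [69. 70. 72.]
-36 95 [70. 71. 72.]
-32 86 [70. 71. 72.]
-28 90 [70. 71. 72.]
-24 93 [70. 71. 72.]
-20 82 [70. 71. 72.]
-16 85 [70. 70. 72.]
-12 67 [68. 69. 70.]
-8 100 [68. 70. 71.]
-4 82 [69. 70. 71.]
0 85 [69. 70. 71.]
4 31 [68. 69. 70.]
```

```bash
python3 -m pendant '[[0,0,0,-8.5,8],[0,0,0,-8.5,8],[0,0,0,-8.5,8],[0,0,0,-8.5,8],[0,0,0,-8.5,8],[0,0,0,-8.5,8],[0,0,0,-8.5,8],[0,0,0,-8.5,8],[0,0,0,-8.5,8],[0,0,0,-8.5,8],[0,0,0,-8.5,8],[0,0,0,-8.5,8]]'; python3 -m pendant '[[0,0,0,-8.5,8],[0,0,0,-8.5,8],[0,0,0,-6.5,8],[0,0,0,-2,8],[0,0,0,-2,8]]'; python3 - <<'E'
from h import *
s=telemetry.get_state();R=s["orientation"];print(np.degrees(np.arctan2(R[1,0],R[0,0])),s["joints"])
E
```

```text
t: 15.5
eef_pos: [482.5, -156.9, 184.3]
orientation: [[0.73, -0.683, 0.018], [-0.683, -0.729, 0.051], [-0.022, -0.049, -0.999]]
contact_force: [1.1, 0.3, -0.1]
finger_gap: 0.939
grasp_force: 0.0
t: 16.0
eef_pos: [488.5, -139.7, 184.8]
orientation: [[0.954, -0.298, 0.015], [-0.298, -0.954, 0.036], [0.004, -0.039, -0.999]]
contact_force: [0.1, -0.2, -0.1]
finger_gap: 0.933
grasp_force: 0.0
-17.36508794442092 [-0.30310318  0.09105969 -0.128655    1.34742208  0.03905871 -3.1416179 ]
```

```bash
python3 -m pendant '[[0,0,0,-1.5,8],[0,0,0,-1.5,8],[0,0,0,-1.5,8]]'; python3 - <<'E'
from h import *
s=telemetry.get_state();R=s["orientation"];print(np.degrees(np.arctan2(R[1,0],R[0,0])),s["joints"])
E
```

```text
t: 16.3
eef_pos: [494.3, -120.2, 185.7]
orientation: [[0.968, -0.25, 0.013], [-0.25, -0.968, 0.02], [0.008, -0.023, -1.0]]
contact_force: [1.3, 0.6, 0.2]
finger_gap: 0.935
grasp_force: 0.0
-14.482957761999154 [-0.25280103  0.08883086 -0.1288683   1.34551754  0.02282412 -3.14161839]
```

```bash
python3 -m pendant '[[0,0,0,-1.5,8],[0,0,0,-1.5,8],[0,0,0,-1.5,8],[0,0,0,-1.5,8]]'; python3 - <<'E'
from h import *
s=telemetry.get_state();R=s["orientation"];print(np.degrees(np.arctan2(R[1,0],R[0,0])),s["joints"])
E
```

```text
t: 16.7
eef_pos: [499.8, -94.4, 185.8]
orientation: [[0.982, -0.187, 0.009], [-0.187, -0.982, -0.001], [0.009, -0.001, -1.0]]
contact_force: [-0.3, -0.6, -0.1]
finger_gap: 0.94
grasp_force: 0.0
-10.76070531756222 [-1.87379071e-01  8.76400246e-02 -1.29902327e-01  1.34419540e+00
  1.09948975e-03 -3.14116200e+00]
```

```bash
python3 -m pendant '[[-1.49,-3.26,0,0,8],[-1.49,-3.26,0,0,8],[0,0,1,8.5,8],[0,0,1,8.5,8],[0,0,1,8.5,8],[0,0,1,8.5,8],[0,0,1,8.5,8],[0,0,1,8.5,8],[0,0,1,8.5,8],[0,0,1,8.5,8],[0,0,0,8.5,8],[0,0,0,2.1,8]]'
python3 - <<'E'
from h import *
s=telemetry.get_state();R=s["orientation"];print(np.degrees(np.arctan2(R[1,0],R[0,0])),s["joints"])
img,d,K,P=cam("wrist"); w=world(d,K,P); cv2.imwrite("pics/w6.png",img)
def rect(a): a=np.ascontiguousarray(a[:,:2].astype(np.float32)); return cv2.minAreaRect(a)
b=w[np.all((w>[440,-42,60])&(w<[525,-8,76]),1)]; print(rect(b),b.min(0),b.max(0),np.percentile(b[:,2],[5,50,95]))
f=w[(abs(w[:,1]+25)<25)&(abs(w[:,0]-483)<75)&(w[:,2]>86)&(w[:,2]<170)]; print(f.min(0),np.percentile(f[:,2],[.5,2,5]))
E
```

```text
t: 17.9
eef_pos: [483.2, -25.1, 105.2]
orientation: [[0.006, -1.0, 0.008], [-1.0, -0.006, -0.0], [0.0, -0.008, -1.0]]
contact_force: [0.3, 0.2, -0.0]
finger_gap: 0.935
grasp_force: 0.0
-89.63105155792162 [-5.19588767e-02  6.18940824e-02 -3.35499308e-01  1.16505991e+00
  6.44570439e-05 -1.62919606e+00]
((482.7619323730469, -23.481185913085938), (60.007530212402344, 30.907894134521484), 0.062350910156965256) [452.76487593 -38.94033636  60.03116898] [512.76728934  -8.01586192  72.78287711] [65.90937752 70.23971886 71.45700607]
[428.45019319 -36.55045998 140.85420014] [141.75550258 142.87465809 144.987114  ]
```

View pics/w6.png

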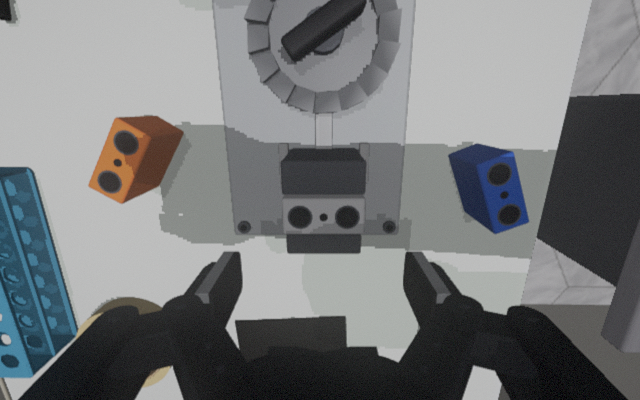

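```bash
python3 -m pendant '[[0,0,4,0,8],[0,0,3,0,8],[0,0,2.1,0,8],[0,0,0,0,8],[0,0,0,0,3],[0,0,0,0,3],[0,0,0,0,3],[0,0,0,0,3]]'
```

```text
t: 18.75
eef_pos: [485.6, -25.3, 16.2]
orientation: [[0.01, -1.0, 0.012], [-1.0, -0.01, -0.0], [0.0, -0.012, -1.0]]
contact_force: [-0.1, -0.5, 6.3]
finger_gap: 0.688
grasp_force: 65.5
```

```bash
python3 -m pendant '[[0.1,0,-0.5,0,3],[0.1,0,-1.5,0,3],[0,0,-3,0,3],[0,0,-3,0,3],[0,0,-3,0,3],[0,0,0,0,3]]'; python3 -m pendant '[[-3.5,-0.5,0,0,3],[-4.2,-0.54,0,0,3],[-4.2,-0.54,0,0,3],[-4.2,-0.54,0,0,3],[-4.2,-0.54,0,0,3],[0,0,0,0,3]]'
python3 - <<'E'
from h import *
img,d,K,P=cam("side"); w=world(d,K,P)
b=w[np.all((w>[470,140,60])&(w<[560,215,135]),1)]; print(len(b),b.min(0),b.max(0)) 
cv2.imwrite("pics/s7.png",img[140:340,200:480])
E
```

```text
t: 19.35
eef_pos: [485.6, -27.5, 129.0]
orientation: [[0.01, -1.0, 0.016], [-1.0, -0.01, -0.001], [0.001, -0.016, -1.0]]
contact_force: [0.6, 0.3, -1.7]
finger_gap: 0.691
grasp_force: 65.2
t: 19.95
eef_pos: [507.8, 180.1, 123.5]
orientation: [[0.015, -1.0, 0.008], [-1.0, -0.015, 0.001], [-0.001, -0.008, -1.0]]
contact_force: [-0.6, -0.5, -2.4]
finger_gap: 0.689
grasp_force: 65.1
141 [474.83104705 165.42461108 120.00786192] [535.08344151 197.15660482 134.76607067]
```

View pics/s7.png

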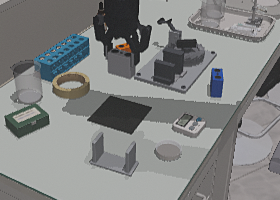

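```bash
python3 -m pendant '[[0,0,3,0,3],[0,0,3,0,3],[0,0,3,0,3],[0,0,1.7,0,3],[0,0,0.7,0,3],[0,0,0.3,0,3],[0,0,0,0,3]]'
```

```text
t: 20.7
eef_pos: [509.2, 175.5, 8.1]
orientation: [[0.009, -1.0, 0.009], [-1.0, -0.009, -0.0], [0.0, -0.009, -1.0]]
contact_force: [-0.4, -0.8, -1.3]
finger_gap: 0.69
grasp_force: 65.0
```

```bash
python3 -m pendant '[[0,0,0.2,0,3],[0,0,0.1,0,3],[0,0,0,0,3]]'
```

```text
t: 21.0
eef_pos: [509.3, 176.0, 5.3]
orientation: [[0.01, -1.0, 0.01], [-1.0, -0.01, 0.0], [0.0, -0.01, -1.0]]
contact_force: [0.3, 0.0, -1.5]
finger_gap: 0.69
grasp_force: 65.0
```

```bash
python3 -m pendant '[[0,0,0.1,0,3],[0,0,0,0,3]]'
```

```text
t: 21.2
eef_pos: [509.3, 176.1, 5.2]
orientation: [[0.01, -1.0, 0.01], [-1.0, -0.01, 0.0], [-0.0, -0.01, -1.0]]
contact_force: [-2.3, -0.4, 7.3]
finger_gap: 0.695
grasp_force: 66.0
```

```bash
python3 -m pendant '[[0,0,0,0,8],[0,0,0,0,8],[0,0,0,0,8],[0,0,-3,0,8],[0,0,-4,0,8],[0,0,-4,0,8],[0,0,0,8.5,6],[0,0,0,8.5,6],[0,0,0,8.5,6],[0,0,0,8.5,6],[0,0,0,8.5,6]]'; python3 -m pendant '[[0,0,0,8.5,6],[0,0,0,8.5,6],[0,0,0,8.5,6],[0,0,0,8.5,6],[0,0,0,8.5,6],[0,0,0,5.1,6],[0,0,0,0,6]]'
python3 - <<'E'
from h import *
s=telemetry.get_state();R=s["orientation"];print(np.degrees(np.arctan2(R[1,0],R[0,0])),s["joints"])
img,d,K,P=cam("wrist"); w=world(d,K,P); cv2.imwrite("pics/w8.png",img)
def rect(a): a=np.ascontiguousarray(a[:,:2].astype(np.float32)); return cv2.minAreaRect(a)
b=w[np.all((w>[460,140,50])&(w<[560,215,64]),1)]; print(rect(b),b.min(0),b.max(0),np.median(b[:,2]))
E
```

```text
t: 22.3
eef_pos: [508.0, 175.9, 113.7]
orientation: [[-0.673, -0.74, 0.009], [-0.74, 0.673, -0.0], [-0.006, -0.007, -1.0]]
contact_force: [-0.7, 0.5, -0.3]
finger_gap: 0.703
grasp_force: 0.0
t: 23.0
eef_pos: [508.0, 175.9, 113.7]
orientation: [[-1.0, -0.008, 0.009], [-0.008, 1.0, -0.0], [-0.009, -0.0, -1.0]]
contact_force: [0.7, -1.0, 0.3]
finger_gap: 0.702
grasp_force: 0.0
-179.54947279212723 [ 0.33527918  0.158222   -0.20779272  1.1964335  -0.00314265  0.32740418]
((508.9168701171875, 176.77853393554688), (60.21135330200195, 27.853076934814453), 1.3003284931182861) [478.79424417 162.90054208  50.05790088] [539.23881571 191.18349693  61.56059746] 59.332909192107564
```

```bash
python3 -m pendant '[[-0.1,0.1,4,0,6],[0,0,4,0,6],[0,0,2,0,6],[0,0,1,0,6],[0,0,0,0,6],[0,0,0,0,1],[0,0,0,0,1],[0,0,0,0,1],[0,0,0,0,1],[0,0,0,0,1]]'
python3 - <<'E'
from h import *
img,d,K,P=cam("side"); W=world(d,K,P)
def rect(w): return cv2.minAreaRect(np.ascontiguousarray(w[:,:2].astype(np.float32)))
s=W[np.all((W>[370,295,30])&(W<[500,385,70]),1)]; print("cheeks",rect(s),s[:,2].max())
m=np.median(s[:,0])
for q in (s[s[:,0]<432],s[s[:,0]>432]): print(rect(q),q.min(0),q.max(0))
f=W[np.all((W>[398,295,3])&(W<[468,385,10]),1)]; print("floor",rect(f))
E
```

```text
t: 24.05
eef_pos: [511.4, 177.3, 5.5]
orientation: [[-1.0, -0.008, 0.012], [-0.008, 1.0, 0.001], [-0.012, 0.001, -1.0]]
contact_force: [-0.6, -1.4, 6.5]
finger_gap: 0.317
grasp_force: 60.1
cheeks ((432.1839294433594, 338.5643310546875), (85.24443054199219, 41.59000015258789), 5.176773548126221) 62.373084534455074
((394.02099609375, 334.6775207519531), (8.727212905883789, 40.512210845947266), 4.011868000030518) [388.39429686 314.36249223  30.14352577] [399.3730142  355.01324349  61.12543827]
((469.8106994628906, 341.9732360839844), (9.682680130004883, 41.59000015258789), 5.176773548126221) [463.63927723 321.03365783  30.25894757] [475.88203095 362.58739078  62.37308453]
floor ((435.0181579589844, 337.3794250488281), (69.95307922363281, 46.275962829589844), 5.611790180206299)
```

```bash
python3 -m pendant '[[0,0,-1,0,1],[0,0,-3,0,1],[0,0,-4,0,1],[0,0,-4,0,1],[0.3,4.05,0,0,1],[0.3,4.05,0,0,1],[0.3,4.05,0,0,1],[0.3,4.05,0,-4.7,1],[0,0,0,0,1],[0,0,0,0,1]]'
python3 - <<'E'
from h import *
s=telemetry.get_state();R=s["orientation"];print(np.degrees(np.arctan2(R[1,0],R[0,0])))
img,d,K,P=cam("wrist"); W=world(d,K,P); cv2.imwrite("pics/w9.png",img)
def rect(w): return cv2.minAreaRect(np.ascontiguousarray(w[:,:2].astype(np.float32)))
a=W[np.all((W>[370,295,52])&(W<[500,385,66]),1)]; print("tops",len(a),rect(a),np.median(a[:,2]))
for q in (a[a[:,0]<432],a[a[:,0]>432]): print(rect(q),q.min(0),q.max(0)) if len(q)>5 else 0
f=W[np.all((W>[370,295,3.5])&(W<[500,385,10]),1)]; print("floor",rect(f))
b=W[np.all((W>[450,310,115])&(W<[550,370,195]),1)]; t=(b-s["eef_pos"])@R; k=t[(abs(t[:,0])<32)&(abs(t[:,1])<16)]; print("block in tool",k.min(0),k.max(0))
E
```

```text
t: 25.1
eef_pos: [495.0, 339.4, 123.5]
orientation: [[-0.996, -0.091, 0.008], [-0.091, 0.996, -0.001], [-0.008, -0.002, -1.0]]
contact_force: [0.7, -0.7, -1.6]
finger_gap: 0.314
grasp_force: 59.9
-174.7587760209355
tops 1295 ((433.9338073730469, 337.8173828125), (84.07388305664062, 39.11166763305664), 5.972779273986816) 60.91198582606117
((396.1228332519531, 333.86566162109375), (7.985569953918457, 39.110069274902344), 5.858892440795898) [390.75024389 314.28157836  52.14422213] [401.8435005  353.51604135  63.56812542]
((471.49029541015625, 341.92498779296875), (8.526134490966797, 38.778446197509766), 5.796592712402344) [465.6692666  322.49256996  52.07022061] [476.86293727 361.56592167  63.08046354]
floor ((430.79229736328125, 339.8396301269531), (72.5057144165039, 120.73886108398438), 89.6166763305664)
block in tool [-28.2177663  -15.99609716 -71.51921707] [31.9999749  15.99946535 -0.75419995]
```

View pics/w9.png

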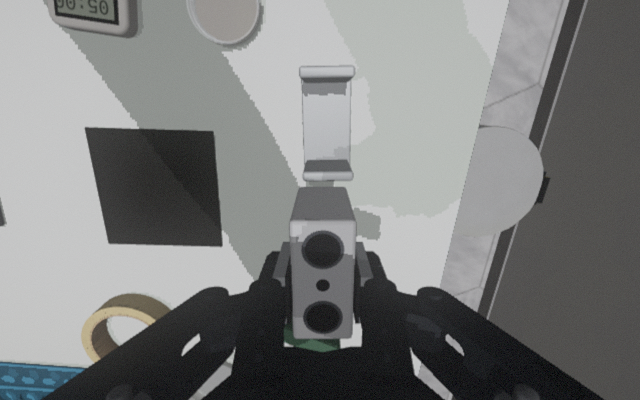

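```bash
python3 - <<'E'
from h import *
s=telemetry.get_state();R=s["orientation"]
img,d,K,P=cam("wrist"); W=world(d,K,P); t=(W-s["eef_pos"])@R
k=t[(abs(t[:,0])<45)&(abs(t[:,1])<9)&(abs(t[:,2]+53)<5)]; print(np.percentile(k,[1,99],axis=0),np.median(k[:,2]))
k=t[(abs(t[:,0])<45)&(abs(t[:,1])<9)&(t[:,2]>-60)&(t[:,2]<10)]; print(np.percentile(k,[.5,99.5],axis=0))
E
```

```text
[[-26.51223148  -8.81811345 -55.33948202]
 [ 31.76880852   8.77758152 -49.41966794]] -53.89672284856672
[[-26.76882039  -8.9337345  -55.41062795]
 [ 32.26695648   8.87577939  -3.07964661]]
```

```bash
python3 -m pendant '[[2,0.14,0,-0.9,1],[2.6,0.18,0,0,1],[1.35,0.1,0,0,1],[0,0,2,0,1],[0,0,2,0,1],[0,0,1,0,1],[0,0,0,0,1],[0,0,0,0,1]]'
python3 - <<'E'
from h import *
s=telemetry.get_state();R=s["orientation"];print(np.degrees(np.arctan2(R[1,0],R[0,0])), s["eef_pos"]+2.6*R[:,0])
img,d,K,P=cam("wrist"); W=world(d,K,P)
a=W[np.all((W>[370,295,52])&(W<[500,385,66]),1)]
for q in (a[a[:,0]<405],): print(cv2.minAreaRect(np.ascontiguousarray(q[:,:2].astype(np.float32))))
E
```

```text
t: 26.0
eef_pos: [436.8, 336.8, 73.7]
orientation: [[-0.994, -0.105, 0.009], [-0.105, 0.994, -0.0], [-0.009, -0.001, -1.0]]
contact_force: [-0.5, -0.0, -1.5]
finger_gap: 0.319
grasp_force: 59.8
-173.98356533367559 [434.26173688 336.56359542  73.63324946]
((395.6112976074219, 333.8347473144531), (8.164037704467773, 39.87694549560547), 5.670863628387451)
```

```bash
python3 -m pendant '[[0.1,0.14,2,0,1],[0.05,0,2,0,1],[0,0,1.5,0,1],[0,0,0.5,0,1],[0,0,0,0,1]]'
```

```text
t: 26.55
eef_pos: [435.5, 338.3, 13.2]
orientation: [[-0.994, -0.105, 0.009], [-0.105, 0.994, -0.0], [-0.009, -0.001, -1.0]]
contact_force: [0.0, -0.0, -1.2]
finger_gap: 0.32
grasp_force: 59.8
```

```bash
python3 -m pendant '[[0,0,0.3,0,1],[0,0,0.1,0,1],[0,0,0,0,1]]'
```

```text
t: 26.85
eef_pos: [435.7, 338.5, 9.6]
orientation: [[-0.994, -0.106, 0.01], [-0.106, 0.994, 0.0], [-0.01, -0.001, -1.0]]
contact_force: [-0.0, -1.1, -2.8]
finger_gap: 0.316
grasp_force: 59.8
```

```bash
python3 -m pendant '[[0,0,0.1,0,1],[0,0,0,0,1]]'
```

```text
t: 27.05
eef_pos: [435.7, 338.5, 8.6]
orientation: [[-0.994, -0.106, 0.01], [-0.106, 0.994, 0.0], [-0.01, -0.001, -1.0]]
contact_force: [0.1, -0.3, 0.5]
finger_gap: 0.318
grasp_force: 60.0
```

```bash
python3 -m pendant '[[0,0,0.05,0,1],[0,0,0,0,5],[0,0,0,0,5],[0,0,0,0,5],[0,0,0,0,5],[0,0,-3,0,5],[0,0,-4,0,5],[0,0,-4,0,5],[0,0,-4,0,5],[0,0,0,0,5]]'
python3 - <<'E'
from h import *
s=telemetry.get_state();R=s["orientation"];print(s["eef_pos"],s["joints"])
img,d,K,P=cam("wrist"); W=world(d,K,P)
def rect(w): return cv2.minAreaRect(np.ascontiguousarray(w[:,:2].astype(np.float32)))
a=W[np.all((W>[370,295,52])&(W<[500,385,70]),1)]
c=np.array([433.7,338]); th=np.radians(5.8); e=np.array([np.cos(th),np.sin(th)]); u=(a[:,:2]-c)@e
print("block",rect(a[abs(u)<33]),np.percentile(a[abs(u)<30][:,2],[5,50,95]),"cheeks",rect(a[(u<-33.5)]),rect(a[u>33.5]))
E
```

```text
t: 28.05
eef_pos: [436.4, 340.1, 163.7]
orientation: [[-0.994, -0.106, 0.017], [-0.105, 0.994, 0.006], [-0.017, 0.004, -1.0]]
contact_force: [1.1, 0.1, 0.0]
finger_gap: 0.584
grasp_force: 0.0
[436.35903125 340.10430928 163.67795154] [ 0.66539307  0.1675627  -0.08659179  1.3000621  -0.00577203  0.55960838]
block ((433.16656494140625, 338.9203796386719), (59.22026062011719, 27.84838104248047), 6.465303897857666) [60.70525453 62.38349912 63.59125202] cheeks ((395.9559020996094, 333.98028564453125), (8.17430305480957, 39.504337310791016), 5.595567226409912) ((470.8087463378906, 341.8025207519531), (7.3559041023254395, 39.347442626953125), 5.821746826171875)
```

```bash
python3 -m pendant '[[-0.85,-4.66,0,0,5],[-0.85,-4.66,0,0,5],[-0.85,-4.66,0,0,5],[-0.85,-4.66,0,0,5],[-0.85,-4.66,0,0,5],[-0.85,-4.66,0,0,5],[-0.85,-4.66,0,0,5],[-0.85,-4.66,0,0,5],[-0.85,-4.66,0,0,5],[-0.85,-4.66,0,0,5],[-0.85,-4.66,0,0,4.5],[-0.85,-4.66,0,5.3,4.5]]'; python3 -m pendant '[[0,0,0,0,4.5],[0,0,0,0,4.5]]'
python3 - <<'E'
from h import *
s=telemetry.get_state();R=s["orientation"];print(s["joints"])
img,d,K,P=cam("wrist"); w=world(d,K,P); cv2.imwrite("pics/w10.png",img)
m=(w[:,1]<-180)&(w[:,1]>-235)&(w[:,2]>60)&(w[:,2]<130)&(w[:,0]<640)&(w[:,0]>510)
for x in range(510,640,6):
    q=w[m&(w[:,0]>=x)&(w[:,0]<x+6)]
    if len(q)>3: print(x,len(q),np.percentile(q,[3,97],axis=0).round(1)[:,1:].tolist())
f=w[(abs(w[:,:2]-s["eef_pos"][:2]).max(1)<40)&(w[:,2]>130)]; print("tip",f[:,2].min() if len(f) else 0)
E
```

```text
t: 29.3
eef_pos: [594.1, -208.9, 157.4]
orientation: [[-1.0, -0.011, 0.007], [-0.011, 1.0, 0.001], [-0.007, 0.001, -1.0]]
contact_force: [1.5, -0.2, -0.8]
finger_gap: 0.526
grasp_force: 0.0
t: 29.5
eef_pos: [593.8, -208.0, 156.9]
orientation: [[-1.0, -0.011, 0.006], [-0.011, 1.0, 0.001], [-0.006, 0.001, -1.0]]
contact_force: [-0.4, 0.3, -0.1]
finger_gap: 0.528
grasp_force: 0.0
[-0.3385628   0.32358143  0.09872204  1.34059757  0.00307268 -0.3498351 ]
522 45 [[-207.4, 64.3], [-184.5, 69.4]]
528 174 [[-207.3, 60.3], [-184.3, 69.3]]
534 188 [[-207.2, 60.9], [-184.8, 69.1]]
540 201 [[-207.1, 65.5], [-184.7, 72.2]]
546 236 [[-207.1, 61.2], [-184.2, 79.6]]
552 235 [[-206.2, 66.7], [-184.9, 97.9]]
558 154 [[-201.7, 78.4], [-189.8, 103.7]]
564 103 [[-201.6, 94.3], [-190.1, 99.6]]
570 74 [[-199.9, 90.7], [-191.2, 95.2]]
576 60 [[-198.8, 89.5], [-192.3, 92.8]]
582 68 [[-199.4, 86.0], [-192.0, 91.0]]
588 288 [[-217.4, 80.2], [-192.6, 90.8]]
594 207 [[-217.4, 85.6], [-193.2, 91.6]]
600 65 [[-217.4, 86.1], [-195.6, 89.7]]
tip 183.82828485584633
```

View pics/w10.png

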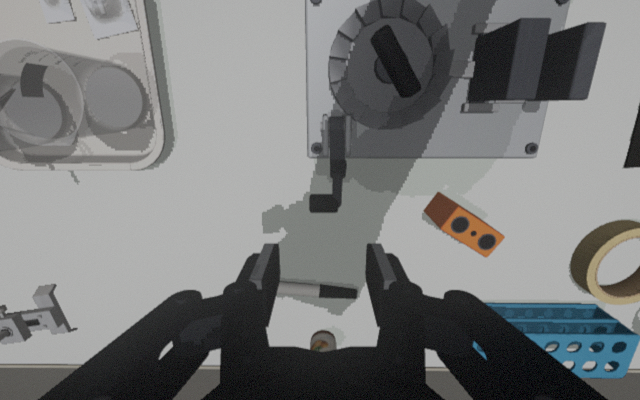

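```bash
python3 -m pendant '[[-0.5,0.2,4,0,4.2],[0,0,4,0,4.2],[0,0,2.5,0,4.2],[0,0,1.2,0,4.2],[0,0,0,0,4.2],[0,0,0,0,1],[0,0,0,0,1],[0,0,0,0,1],[0,0,0,0,1],[0,0,0,0,1]]'
```

```text
t: 30.55
eef_pos: [601.3, -205.9, 43.8]
orientation: [[-1.0, -0.013, 0.011], [-0.013, 1.0, -0.002], [-0.011, -0.002, -1.0]]
contact_force: [-1.6, -5.5, 6.3]
finger_gap: 0.291
grasp_force: 59.4
```

```bash
python3 -m pendant '[[0.35,0,-0.58,0,1],[0.35,0,-0.57,0,1],[0.48,0,-0.53,0,1],[0.49,0,-0.51,0,1],[0.58,0,-0.43,0,1],[0.58,0,-0.39,0,1],[0.65,0,-0.3,0,1],[0.66,0,-0.25,0,1],[1.4,0,-0.27,0,1],[0,0,0,0,1]]'
```

```text
t: 31.55
eef_pos: [545.5, -206.0, 80.9]
orientation: [[-1.0, -0.013, 0.012], [-0.013, 1.0, -0.0], [-0.012, -0.001, -1.0]]
contact_force: [1.8, -5.7, -0.7]
finger_gap: 0.288
grasp_force: 70.8
```

```bash
python3 -m pendant '[[0.71,0,0.01,0,1],[0.71,0,0.01,0,1],[0.69,0,0.16,0,1],[0.69,0,0.16,0,1],[0.65,0,0.3,0,1],[0.64,0,0.3,0,1],[0.57,0,0.43,0,1],[0.57,0,0.43,0,1],[0.47,0,0.53,0,1],[0.46,0,0.54,0,1],[0,0,0,0,1]]'
```

```text
t: 32.65
eef_pos: [476.9, -208.0, 51.5]
orientation: [[-1.0, -0.011, -0.001], [-0.011, 1.0, -0.005], [0.001, -0.005, -1.0]]
contact_force: [-27.1, -9.8, 19.6]
finger_gap: 0.251
grasp_force: 69.3
```

```bash
python3 -m pendant '[[0,0,0,0,4.4],[0,0,0,0,4.4],[0,0,0,0,4.4],[0,0,0,0,4.4],[0,0,-2,0,4.4],[0,0,-4,0,4.4],[0,0,-5,0,4.4],[0,0,-3,0,4.4],[0,0,0,0,4.4]]'
python3 - <<'E'
from h import *
img,d,K,P=cam("wrist"); w=world(d,K,P); cv2.imwrite("pics/w11.png",img)
m=(w[:,1]<-180)&(w[:,1]>-235)&(w[:,2]>46)&(w[:,2]<130)&(w[:,0]<640)&(w[:,0]>440)
for x in range(440,640,8):
    q=w[m&(w[:,0]>=x)&(w[:,0]<x+8)]
    if len(q)>3: print(x,len(q),np.percentile(q,[3,97],axis=0).round(1)[:,1:].tolist())
m=(abs(w[:,2]-70)<3.5)&(np.hypot(w[:,0]-484,w[:,1]+150)<35)
a=w[m].astype(np.float32); print("bar world",cv2.minAreaRect(np.ascontiguousarray(a[:,:2])))
E
```

```text
t: 33.55
eef_pos: [484.8, -207.0, 195.7]
orientation: [[-1.0, -0.014, 0.017], [-0.014, 1.0, -0.003], [-0.017, -0.003, -1.0]]
contact_force: [-0.3, -0.3, -0.4]
finger_gap: 0.513
grasp_force: 0.0
464 236 [[-218.5, 81.8], [-195.8, 89.5]]
472 192 [[-219.2, 83.9], [-193.8, 90.0]]
480 24 [[-201.0, 56.1], [-191.2, 68.8]]
488 80 [[-201.6, 55.7], [-191.0, 58.6]]
496 79 [[-201.5, 55.8], [-190.8, 58.8]]
504 82 [[-201.3, 56.0], [-190.5, 58.6]]
512 73 [[-201.1, 56.2], [-190.3, 58.7]]
520 169 [[-207.5, 47.8], [-184.9, 68.1]]
528 187 [[-208.6, 55.4], [-183.2, 69.1]]
536 122 [[-207.7, 55.7], [-184.7, 69.2]]
544 134 [[-208.3, 59.1], [-183.1, 69.1]]
552 52 [[-207.1, 66.1], [-184.3, 68.9]]
bar world ((484.0198974609375, -149.77488708496094), (55.56475830078125, 13.89332389831543), 33.72460174560547)
```

View pics/w11.png

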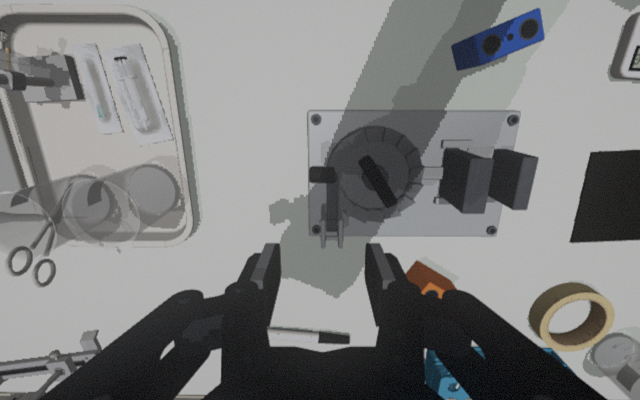

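The pawl is down with its knob at pixel (322, 175), the wheel bar is still turned back at (378, 180), the jaws are empty and the neighbouring things have not moved. The block was measured standing between the cheeks. Handing in.

```bash
python3 -c "
from rig import job_done; print(job_done())"
```

```text
the job is handed in; nothing more can be done
None
```

The job is handed in at about 34 s of the 72 s allowed: the block stands upright in the stand within about 1 mm of the middle, the wheel is left fully turned back, and the pawl is down in the teeth again. Along the way the last wrist joint ran onto its range stop at both ends (up to 3.1416 rad against the stated 3.14). I saw none of the other things on the bench move, though I did not measure them again.

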